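Clamp a medal blank in the ratchet workholder

ROBOT

A 7-joint arm with a two-finger parallel gripper is mounted at the origin on the work surface. World frame = base frame: x ahead of the robot, y to its left, z up, the work surface at z = 0. Lengths are in m, angles in rad, forces in N, time in s.
With the tool pointing down it reaches from about 0.375 to 0.925 m from the base axis. Payload 3.1 kg.
Tool frame: the origin (TCP) lies between the finger pads; the fingertips stand 11 mm ahead of it and the grasp point (between the pads) lies 8 mm behind it; z points along the fingers, y is the direction in which the jaws open and shut (so a half turn about z gives the same grasp; the last joint's range is limited). The gripper opens to 85 mm and grips with 20 to 120 N. Pads are 22 mm wide; open, the fingers measure 114 mm over their backs; the gripper's body (76 mm by 85 mm) begins 54 mm behind the grasp point. The pads swing forward as they close: fully open they stand 13 mm farther back than shut.
Start: joints at [-1.281, 0.383, 0.044, 1.598, -0.018, 1.161, -0.05], TCP at [0.246, 0.602, 0.242] pointing down, gripper open.
Joint ranges: [-2.61, 2.61], [-0.41, 2.15], [-1.48, 1.57], [0, 2.5], [-1.57, 4.71], [0.05, 1.97], [-2.85, 2.85]. Speed limits (rad/s): [2.79, 2.79, 3.14, 3.14, 3.14, 3.14, 3.14].

INTERFACE

Orientations are given as a rotation vector (axis times angle).
In Python, from bench import arm gives the robot as it stands. The module is installed in compiled form; this text tells all that it offers. Calls block until the motion is done:
- arm.reach(position, orientation): joint-space move of the TCP to a pose.
- arm.servo_line(position, rotation=None, vel=0.15, until_force=None): straight line of the TCP; rotation=None keeps the orientation; vel is the mean speed in m/s. With until_force (N) it stops when the force on the tool has changed by that much, and returns True; else False.
- arm.move_j(angles): joint-space move.
- arm.gripper_to(opening, grasp_force=None): opening from 0.0 (shut) to 1.0 (fully open); grasp_force is the grip in N (None keeps the last); returns when the fingers have stopped.
- arm.dwell(seconds).
- arm.inverse_kinematics(position, orientation): joint angles nearest the present ones, or None.
- arm.snapshot(name): name is "scene" or "top" or "wrist"; returns (picture, depth): 400x640x3 uint8, red, green, blue; 400x640 float32, m along the optical axis (not along the pixel's ray), 0 where there is no reading.
- arm.camera_params(name): a dict with "vfov" (degrees; the focal length in pixels is half the picture's height over the tangent of half this angle, whatever the lens; pixels are square), "cx", "cy" (the principal point, pixels), "cam_to_world" (4x4, takes a point from camera to world coordinates). Camera axes: x right, y down, z forward; pixel columns grow to the right and rows downward; lengths in m; the calibration is good to about 2 mm. A picture is of the moment at which its call begins: read the wrist's pose just before it. camera_params takes no time and is no camera call; for the wrist camera it gives the pose at the moment of the call.
A pose or a line that the arm cannot do raises arm.IKError and nothing moves.
- arm.sign_off(): hands the job in, once; it reports no verdict.
Readings, each from a call of its own:
- arm.read_time_s(): time.
- arm.read_qpos(): joint angles.
- arm.read_joint_velocities(): joint speeds.
- arm.read_tau(): joint torques, N m.
- arm.read_tcp_pos(): TCP position.
- arm.read_tool_rot(): TCP orientation.
- arm.read_force(): force on the tool from outside, world axes, zero at the start.
- arm.read_torque(): the same for the moment, N m.
- arm.read_width(): opening from 0.0 (shut) to 1.0 (fully open).
Only numpy, scipy, OpenCV 4.12 (cv2) and the standard library are available. Lean on these libraries where they do the work, as an engineer would, in place of code of your own. Each camera call takes 0.05 s, during which the arm holds its last target.

TASK

Pick up the round brass blank, lay it flat on the bed of the ratchet workholder between the sprung jaw and the anvil, and let go of it. Then turn the black knob clockwise, click by click: feel for the point where the blank is trapped between jaw and anvil, stop at the second click after that so that the pawl keeps it clamped, and let go. The ratchet does not turn back and a click too many crushes the blank, so go by the growing load on the knob; use only the knob to move the jaw, and leave the other things on the bench where they are.

Things in the scene. Friction and masses are not known exactly. Their poses are not given: they have to be found in the camera images.
- holder: Fixed steel ratchet workholder, base plate 210 x 96 x 12 mm. Origin on the bench plane, midway across its width; x = clamping direction, from knob to anvil, z up; offsets below are along these axes, z from the bench. Knob axis at x = -75, y = 0. Flat bed: x -24 to +92 mm, y -22 to +22, top z = 22 mm. Nothing stands beside jaw and anvil: fingers can straddle the blank along y.
- bed_place (a point): Point on the bed's top where the blank's underside centre should be laid: x = +26, y = 0, z = 22 mm of the holder. The disc is free of jaw and anvil there by 4 mm or more. The anvil, a fixed steel block 24 mm wide, 20 long, top z = 38 mm, stands beyond it; its face is set anew each time, somewhere from x = +47 to +69 mm, and is not measured: feel it through the knob.
- jaw: Moving jaw, steel block 22 x 34 mm, top z = 38 mm, with a sprung pad in front, 24 mm wide, z 23 to 36 mm. Axes as the holder's; origin at the holder's origin at the start (fully open); moves to +x by 12 mm per rad of the knob. The pad's flat face is 6 mm to +x of this origin unloaded and is pushed back by the load against a spring of 1.67 N/mm, up to 14 mm.
- knob_grip (a point): Point on the fixed upright axis of the round black knob (34 mm diameter, z 36 to 74 mm), at z = 57 mm. Below it the toothed wheel, 59 mm across, top at z = 34 mm, with the brass pawl on the holder's +y side, top also 34 mm. Fingertips at z = 42 mm or higher clear everything near the knob. Knob friction with fingers is ordinary: grip with about 25 N.
- knob (a joint): Angle of knob and toothed wheel in rad, 0 at the start, growing clockwise from above, to 3.84. 18 teeth: the pawl drops in at each 0.349 rad, within 0.05 beyond; let go between, the loaded wheel falls back onto the last tooth. The blank is trapped 2 to 7.3 teeth from the start. Load on the knob: under 0.04 N m before; then each tooth adds 7 N of clamping and 0.084 N m.
- blank: Round brass blank (disc), 32 mm diameter, 12 mm thick, about 0.08 kg, lying flat on the bench among two others (a square one and a ring). Origin at the centre of its underside, z up.
- square_blank: Square brass plate 28 x 28 x 10 mm, loose. A bystander. Origin at the centre of its underside.
- ring_blank: Brass ring, 30 mm outer and 20 mm inner diameter, 9 mm high, lying flat, loose. A bystander. Origin at the centre of its underside.
- graver: Wooden mushroom handle (42 mm wide, 42 mm high) standing on its head with a thin steel blade pointing up, 110 mm tall in all, loose. A bystander. Origin at the centre of its underside.
- jar: Closed jar, 64 mm diameter, 85 mm tall, loose. A bystander. Origin at the centre of its underside.
- spool: Copper-coloured spool, 38 mm diameter, 45 mm tall, upright, loose. A bystander. Origin at the centre of its underside.
- brush: Hand brush lying on the bench, loose. A bystander. Its x axis runs from handle to bristles.
- driver: Screwdriver lying on the bench, loose. A bystander. Its x axis runs from handle to tip.
Things that resemble listed ones, but are neither listed nor needed, are in the scene too. Leave any turquoise look-alike of the holder alone.

How it is judged:
On the way, in this order (a step that is already met when the one before it is completed fails the run):
1. the blank lies flat on the bed between jaw and anvil, let go, with the jaw not yet pressing on it (x of blank in the frame of holder between 0.015 and 0.075 m and y of blank in the frame of holder between -0.01 and 0.01 m and z of blank in the frame of holder between 0.019 and 0.025 m and angle between blank's own z axis and vertical below 0.12 rad and contact force between the fingers and blank below 0.1 N and contact force between jaw and blank below 0.5 N and linear speed of blank below 0.02 m/s), for 0.2 s.
2. the jaw has come up and squeezes the blank against the anvil (contact force between jaw and blank above 3 N), for 0.2 s.
At the end, for the whole second after the job is handed in: The blank lies flat on the bed (within 3 mm of it in height, 0.12 rad of level, 10 mm of the middle across), is clamped between jaw and anvil with 5 to 19 N, kept by the pawl alone, and the knob is at rest (x of blank in the frame of holder between 0.015 and 0.075 m and y of blank in the frame of holder between -0.01 and 0.01 m and z of blank in the frame of holder between 0.019 and 0.025 m and angle between blank's own z axis and vertical below 0.12 rad and contact force between jaw and blank between 5 and 19 N and linear speed of blank below 0.01 m/s and velocity of joint knob between -0.05 and 0.05 rad/s); the robot touches nothing.
It fails at once if the blank is clamped with more than 21 N (contact force between jaw and blank above 21 N).
It fails at once if the fingers push the jaw with more than 8 N (contact force between the fingers and jaw above 8 N).
It fails at once if one of the other loose things is moved more than 30 mm (distance of any of square_blank, ring_blank, graver, jar, spool, brush, driver from where it was at the start of the episode above 0.03 m).
It also fails if it takes over 72 s, if anything falls off the work surface, if the arm or the gripper's body presses on something with over 40 N, if the wrist force passes 120 N, or if a joint passes its speed limit or range.

## Working session

There is one attempt and no reset: what is moved stays moved. The work goes in short steps, each a Python script; the robot and the scene stay as the last script left them, time stands still between calls to the robot, and variables do not carry over. Pictures are saved under pics/ and viewed, and the job is handed in when it is done.

```bash
mkdir -p pics; ls; python3 - <<'E'
from bench import arm
import cv2,numpy as np
for n in("scene","top","wrist"):
    p,d=arm.snapshot(n); cv2.imwrite(f"pics/{n}0.png",p[:,:,::-1]); np.save(f"pics/{n}0.npy",d)
    c=arm.camera_params(n); print(n,c["vfov"],c["cx"],c["cy"],np.round(c["cam_to_world"],4).tolist(), (d>0).mean())
print(arm.read_time_s(),arm.read_tcp_pos(),arm.read_tool_rot(),arm.read_force(),arm.read_torque(),arm.read_width())
E
```

```text
pics
scene 53.833361365976366 316.5260727316771 197.72220129336182 [[-0.4607, 0.5988, -0.6551, 1.1239], [0.8875, 0.3179, -0.3336, 0.2912], [0.0085, -0.7351, -0.6779, 0.6884], [0.0, 0.0, 0.0, 1.0]] 0.99630078125
top 54.84091787818288 320.9619492525198 200.61414961278516 [[0.0125, -0.9966, 0.0817, 0.4623], [-0.9998, -0.0136, -0.0134, 0.0009], [0.0145, -0.0815, -0.9966, 0.9076], [0.0, 0.0, 0.0, 1.0]] 0.9959921875
wrist 70.6411634409724 319.19830774042475 201.481068871932 [[0.3796, 0.8896, 0.2539, 0.1803], [0.9252, -0.3643, -0.1066, 0.6275], [-0.0023, 0.2754, -0.9613, 0.3723], [0.0, 0.0, 0.0, 1.0]] 0.9961171875
0.15 [0.24551627 0.60105025 0.2411496 ] [-0.6051702  -3.08244328  0.00331701] [0.11248141 0.04447116 0.5612063 ] [ 0.03663232 -0.05846423 -0.01289164] 0.9991569656561673
```

View pics/scene0.png

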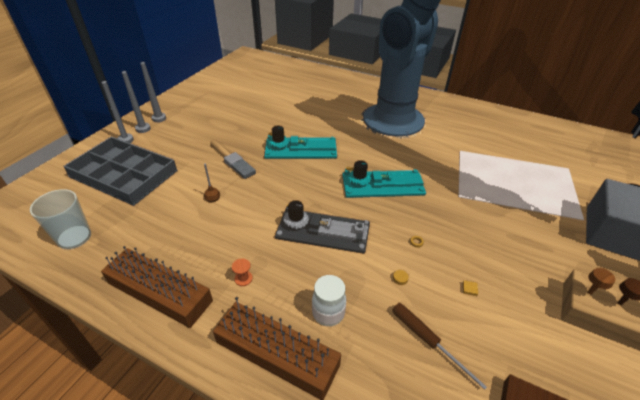

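View pics/top0.png

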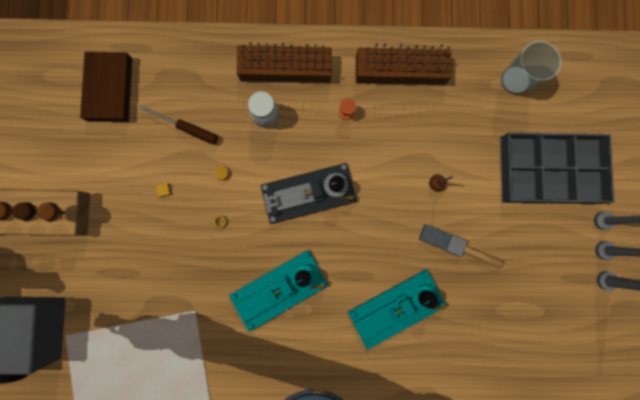

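View pics/wrist0.png

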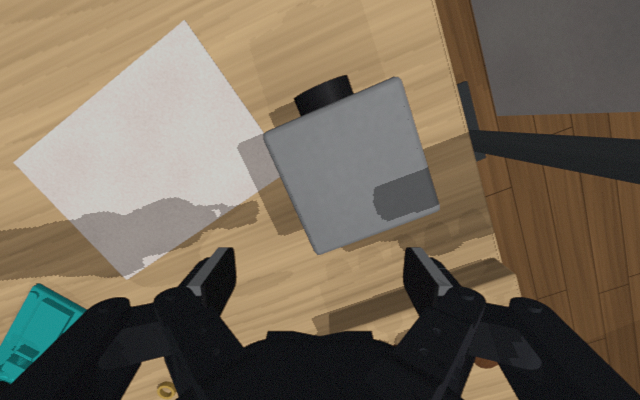

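Candidates for the blank in the top view: disc (222,173), square (164,190) and ring (221,222). The solid round one is (222,173), at scene (400,277). Candidates for the holder: the grey steel one (308,193), and turquoise look-alikes at (279,290) and (397,308). I choose the grey one. Next I'll crop closely and take coarse positions.

```bash
cat > h.py <<'E'
from bench import arm
import cv2,numpy as np
from scipy.spatial.transform import Rotation as R
def par(n):
    c=dict(arm.camera_params(n)); c["f"]=200/np.tan(np.radians(c["vfov"]/2)); return c
def ray(c,u,v):
    T=np.array(c["cam_to_world"]); d=T[:3,:3]@np.array([(u-c["cx"])/c["f"],(v-c["cy"])/c["f"],1.]); return T[:3,3],d
def onz(c,u,v,z):
    o,d=ray(c,u,v); return o+d*(z-o[2])/d[2]
def tri(rs):
    A=np.zeros((3,3));b=np.zeros(3)
    for o,d in rs:
        d=d/np.linalg.norm(d);P=np.eye(3)-np.outer(d,d);A+=P;b+=P@o
    p=np.linalg.solve(A,b); return p,[np.linalg.norm(np.cross(p-o,d/np.linalg.norm(d))) for o,d in rs]
def proj(c,p):
    T=np.linalg.inv(np.array(c["cam_to_world"])); q=T[:3,:3]@p+T[:3,3]; return c["cx"]+c["f"]*q[0]/q[2],c["cy"]+c["f"]*q[1]/q[2]
def snap(n,name):
    c=par(n); p,d=arm.snapshot(n); cv2.imwrite(f"pics/{name}.png",p[:,:,::-1]); np.save(f"pics/{name}.npy",d); return c,p,d
def down(yaw): # tool z down, tool y axis horizontal at angle yaw from world x
    y=np.array([np.cos(yaw),np.sin(yaw),0]);z=np.array([0,0,-1.]);x=np.cross(y,z)
    return R.from_matrix(np.c_[x,y,z]).as_rotvec()
def brass(p):
    h=cv2.cvtColor(p,cv2.COLOR_RGB2HSV); return cv2.inRange(h,(17,150,90),(30,255,255))
E
python3 - <<'E'
from h import *
ct,cs=par("top"),par("scene")
for n,a,b in(("disc",(222,173),(400,277)),("sq",(164,190),(471,288)),("ring",(221,222),(416,241)),("knob",(337,183),(295,207)),("spool",(347,105),(241,265)),("jar",(262,103),(329,287))):
    print(n,*[np.round(x,3) for x in tri([ray(ct,*a),ray(cs,*b)])])
for a in((348,165),(356,199),(274,222),(262,184)): print(onz(ct,*a,0.012).round(4))
T=np.array(par("wrist")["cam_to_world"]); Rt=R.from_rotvec(arm.read_tool_rot()).as_matrix()
print("cam in tool",Rt.T@(T[:3,3]-arm.read_tcp_pos()),(Rt.T@T[:3,:3]).round(3).tolist())
t=cv2.imread("pics/top0.png")[140:240,140:370]; cv2.imwrite("pics/crop0.png",cv2.resize(t,None,fx=3,fy=3,interpolation=2))
E
```

```text
disc [0.599 0.223 0.003] [0. 0.]
sq [0.556 0.36  0.001] [0.002 0.002]
ring [0.483 0.223 0.001] [0.001 0.001]
knob [ 0.571 -0.045  0.064] [0. 0.]
spool [ 0.753 -0.068  0.046] [0. 0.]
jar [0.742 0.123 0.083] [0.001 0.001]
[ 0.6206 -0.0737  0.012 ]
[ 0.5406 -0.093   0.012 ]
[0.4846 0.097  0.012 ]
[0.5728 0.1269 0.012 ]
cam in tool [ 0.0703602  -0.00047426 -0.13120241] [[-0.002, -0.961, -0.275], [1.0, -0.001, -0.001], [0.0, -0.275, 0.961]]
```

View pics/crop0.png

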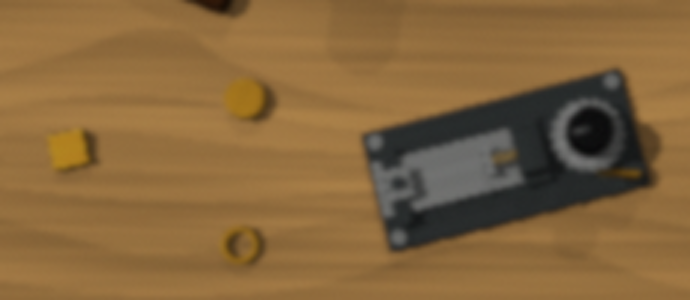

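The crop shows the solid disc at crop (246,99), separate from the square (70,150) and the ring (241,245). The pawl on the holder's lower side confirms holder +y. Next come two wrist views of the disc and the holder.

```bash
python3 - <<'E'
from h import *
yaw=np.radians(13.4)
for k in(0,1):
    for s in (1,):
        q=arm.inverse_kinematics([0.60,0.22,0.25],down(yaw+np.pi*k)); print(k,None if q is None else np.round(q,2))
        q=arm.inverse_kinematics([0.571,-0.045,0.15],down(yaw+np.pi*k)); print(k,None if q is None else np.round(q,2))
E
```

```text
0 [-0.78  0.38  0.47  1.64 -0.18  1.17 -0.04]
0 [-0.58  0.41  0.71  1.89 -0.33  0.95  0.52]
1 [ 0.43  0.69 -1.24  1.57  0.66  1.36  2.49]
1 [-0.96  0.84  1.37  1.91 -0.89  1.2  -2.17]
```

```bash
python3 - <<'E'
from h import *
yaw=np.radians(13.4); rv=down(yaw)
P=[("dA",[0.60,0.20,0.27]),("dB",[0.56,0.14,0.27]),("hA",[0.545,-0.0,0.25]),("hB",[0.58,-0.07,0.25])]
import json
C={}
for n,p in P:
    arm.reach(p,rv); arm.dwell(0.2); c,_,_=snap("wrist",n); c["cam_to_world"]=np.array(c["cam_to_world"]).tolist(); C[n]=c
json.dump(C,open("cams.json","w")); print(arm.read_time_s(),arm.read_tcp_pos(),arm.read_torque())
a=[cv2.imread(f"pics/{n}.png") for n,_ in P]
cv2.imwrite("pics/four.png",cv2.resize(np.vstack([np.hstack(a[:2]),np.hstack(a[2:])]),(800,500),interpolation=cv2.INTER_AREA))
E
```

```text
4.5167 [ 0.5798934  -0.06793371  0.2497949 ] [-0.02486533  0.0329913  -0.02917521]
```

View pics/four.png

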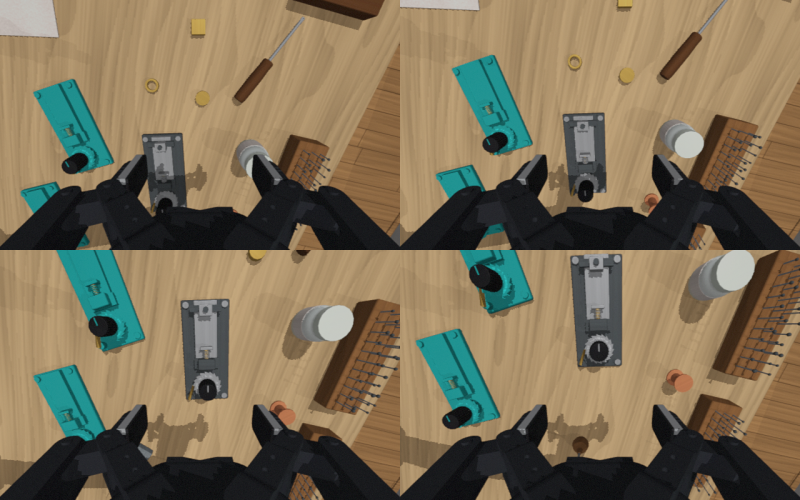

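View pics/hA.png

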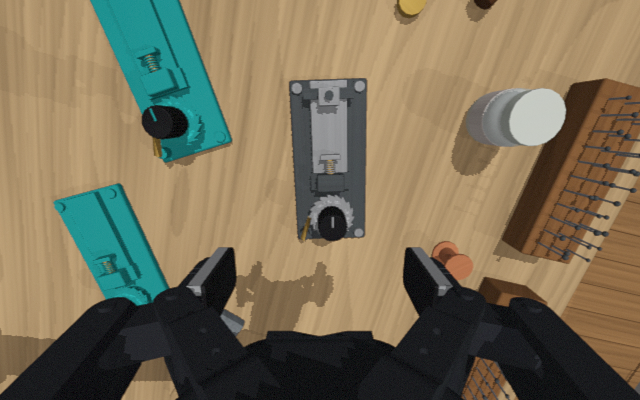

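View pics/hB.png

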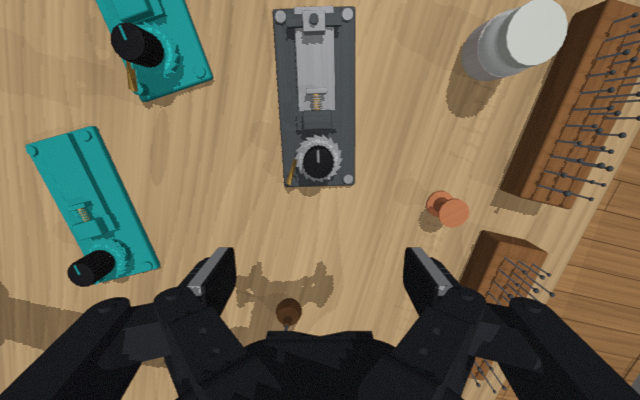

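hA/hB show the whole steel holder: anvil around (328,95), sprung pad around (330,157) and knob (332,222) in hA. The disc is at about (323,158) in dA full-resolution pixels. The graver is at (288,312) in hB.

```bash
python3 - <<'E'
from h import *
import json
C=json.load(open("cams.json"))
ims={n:cv2.imread(f"pics/{n}.png")[:,:,::-1].copy() for n in C}
cen={}
for n in("dA","dB"):
    m=brass(ims[n]); k,l,s,c=cv2.connectedComponentsWithStats(m)
    for i in range(1,k):
        if s[i,4]>60:
            p=onz(C[n],*c[i],0.012); print(n,s[i].tolist(),c[i].round(1),p.round(4))
# holder dark plate corners
for n in("hA","hB"):
    g=cv2.cvtColor(ims[n],cv2.COLOR_RGB2HSV); m=((g[:,:,1]<60)).astype(np.uint8)*255
    m[:, :250]=0; m[:,385:]=0; m[243 if n=="hA" else 190:]=0
    m=cv2.morphologyEx(m,cv2.MORPH_CLOSE,np.ones((5,5)))
    cs,_=cv2.findContours(m,0,1); q=max(cs,key=cv2.contourArea); r=cv2.minAreaRect(q); ap=cv2.approxPolyDP(cv2.convexHull(q),5,True)[:,0]
    print(n,r); 
    for a in ap: print(a,onz(C[n],*a,.012).round(4))
a=cv2.resize(ims["hA"][70:250,280:380],None,fx=4,fy=4)[...,::-1]; b=cv2.resize(ims["hB"][0:180,265:365],None,fx=4,fy=4)[...,::-1]
b=cv2.resize(np.hstack([a,b]),(666,600));cv2.imwrite("pics/hz.png",b)
a=cv2.resize(ims["dA"][140:180,300:350],None,fx=8,fy=8)[...,::-1];b=cv2.resize(ims["dB"][100:140,335:385],None,fx=8,fy=8)[...,::-1];cv2.imwrite("pics/dz.png",np.hstack([a,b]))
E
```

```text
dA [233, 126, 21, 21, 99] [242.5 137. ] [0.487  0.2245 0.012 ]
dA [315, 146, 15, 15, 78] [322.6 152.5] [0.5966 0.2295 0.012 ]
hA ((329.9043884277344, 159.44049072265625), (161.04638671875, 77.11860656738281), 88.21009063720703)
[364  78] [0.5695 0.1308 0.012 ]
[364 234] [ 0.6256 -0.0645  0.012 ]
[299 238] [ 0.538  -0.0918  0.012 ]
[289  83] [0.4825 0.1041 0.012 ]
hB ((313.5, 96.0), (180.0, 81.0), 90.0)
[352   6] [0.5697 0.1304 0.012 ]
[354 182] [ 0.6261 -0.0656  0.012 ]
[285 186] [ 0.5378 -0.0924  0.012 ]
[273  10] [0.4832 0.1056 0.012 ]
```

View pics/hz.png

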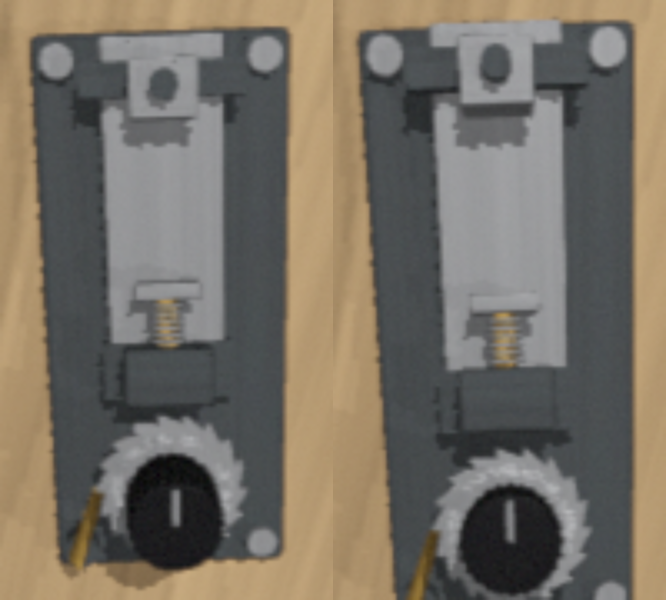

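View pics/dz.png

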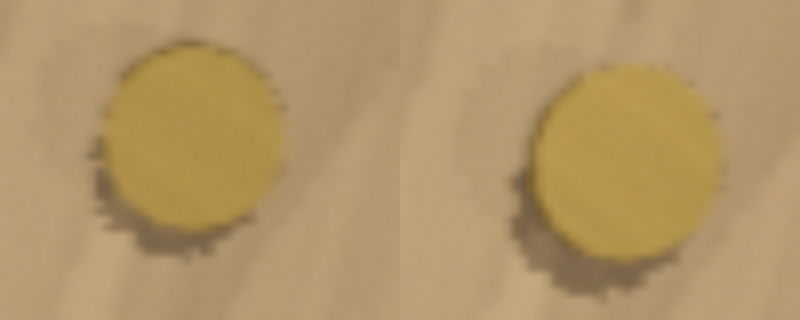

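```bash
cat > meas.py <<'E'
from h import *
import json
C=json.load(open("cams.json"))
ims={n:cv2.imread(f"pics/{n}.png")[:,:,::-1].copy() for n in C}
ell=[]
for n,(x,y) in(("dA",(324,157)),("dB",(363,120))):
    h=cv2.cvtColor(ims[n],cv2.COLOR_RGB2HSV); m=cv2.inRange(h,(18,125,110),(32,255,255))
    k,l,s,c=cv2.connectedComponentsWithStats(m); i=l[y,x]
    w=(l==i).astype(np.uint8); q=max(cv2.findContours(w,0,1)[0],key=cv2.contourArea); e=cv2.fitEllipse(cv2.convexHull(q))
    print(n,s[i].tolist(),c[i],e,onz(C[n],*e[0],.012)); ell.append(ray(C[n],*e[0]))
print("disc tri",tri(ell))
rects=[]
for n in("hA","hB"):
    g=cv2.cvtColor(ims[n],cv2.COLOR_RGB2HSV); m=((g[:,:,1]<70)).astype(np.uint8)*255
    m[:, :250]=0; m[:,385:]=0; m[243 if n=="hA" else 190:]=0
    m=cv2.morphologyEx(m,cv2.MORPH_OPEN,np.ones((3,3)))
    q=max(cv2.findContours(m,0,1)[0],key=cv2.contourArea)[:,0]
    w=np.array([onz(C[n],*(a),.012)[:2] for a in q],np.float32)
    r=cv2.minAreaRect(w*1000); print(n,r); b=cv2.boxPoints(r)/1000; print(b.round(4).tolist()); rects.append(b)
    print([np.round(proj(C[n],np.r_[p,.012]),1).tolist() for p in b])
for p in rects[0]:
    j=np.argmin(np.linalg.norm(rects[1]-p,axis=1)); 
    print("corner",tri([ray(C["hA"],*proj(C["hA"],np.r_[p,.012])),ray(C["hB"],*proj(C["hB"],np.r_[rects[1][j],.012]))])[0].round(4))
E
python3 meas.py
```

```text
dA [313, 145, 22, 24, 419] [323.55608592 156.80668258] ((323.539306640625, 156.7484893798828), (22.30584144592285, 23.529537200927734), 179.59420776367188) [0.59924716 0.22417757 0.012     ]
dB [351, 108, 24, 25, 473] [362.56448203 119.93446089] ((362.5596618652344, 119.9835205078125), (23.665660858154297, 24.87217903137207), 35.268367767333984) [0.59904251 0.22358654 0.012     ]
disc tri (array([0.59945438, 0.223751  , 0.00867483]), [np.float64(7.729131871464941e-05), np.float64(7.729131871491805e-05)])
hA ((554.4774780273438, 18.251014709472656), (94.1683578491211, 209.9807891845703), 15.361309051513672)
[[0.4812999963760376, 0.10700000077486038], [0.536899983882904, -0.09549999982118607], [0.6276999711990356, -0.07050000131130219], [0.5720999836921692, 0.13199999928474426]]
[[288.5, 80.2], [297.7, 240.2], [364.2, 238.2], [366.3, 77.5]]
hB ((554.093994140625, 19.344467163085938), (93.67342376708984, 209.1424560546875), 15.437016487121582)
[[0.4810999929904938, 0.10769999772310257], [0.5368000268936157, -0.09390000253915787], [0.6270999908447266, -0.0689999982714653], [0.571399986743927, 0.13259999454021454]]
[[271.5, 7.5], [284.0, 186.9], [354.0, 184.6], [354.0, 4.2]]
corner [0.4817 0.1067 0.0151]
corner [ 0.537  -0.0924  0.0185]
corner [ 0.6257 -0.0676  0.0196]
corner [0.5714 0.1312 0.0161]
```

Disc: (0.599, 0.224), top at about 0.009–0.012, which agrees with 12 mm. Holder yaw is about 105.4° and plate size checks out (210 x 94). I'll fix the holder's x by its knob, with views straight down on the knob and on the bed.

```bash
python3 - <<'E'
from h import *
import json
C=json.load(open("cams.json"))
print("graver",onz(C["hB"],288,312,.04))
a=np.radians(105.4); ex=np.array([np.cos(a),np.sin(a)]); kn=np.array([.571,-.045]); rv=down(a-np.pi/2)
for n,g,z in(("kA",kn,.20),("bA",kn+ex*.115,.18)):
    p=g-ex*.0704; arm.reach([*p,z],rv); arm.dwell(.2); c,_,_=snap("wrist",n); c["cam_to_world"]=np.array(c["cam_to_world"]).tolist(); C[n]=c
json.dump(C,open("cams.json","w")); print(arm.read_time_s(),arm.read_qpos().round(2))
E
```

```text
graver [ 0.58051333 -0.26323711  0.04      ]
5.9333 [-0.58  0.32  0.61  1.9  -0.21  0.99  0.38]
```

View pics/kA.png

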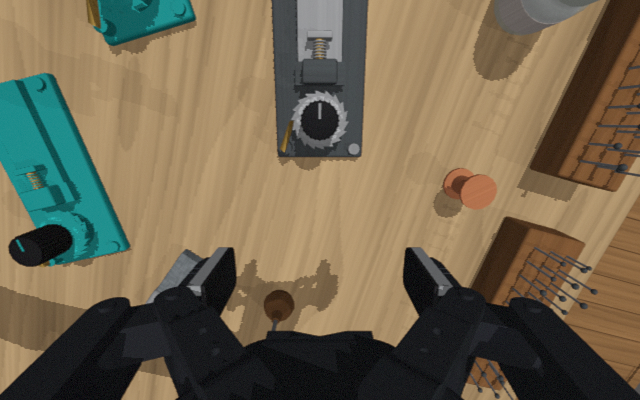

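View pics/bA.png

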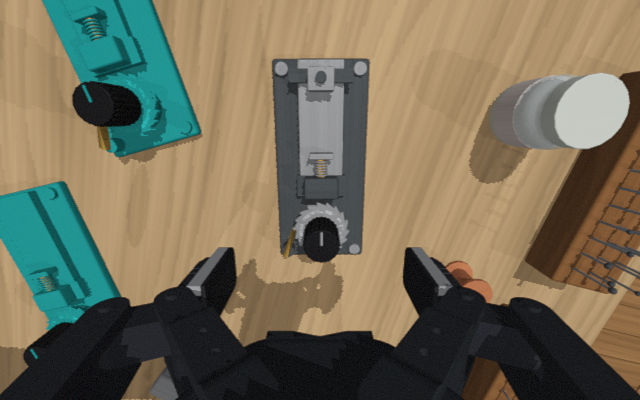

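```bash
python3 - <<'E'
from h import *
import json
C=json.load(open("cams.json"))
im=cv2.imread("pics/kA.png"); v=im.max(2); m=(v<45).astype(np.uint8); m[:90]=0;m[150:]=0;m[:,:295]=0;m[:,345:]=0
m=cv2.morphologyEx(m,cv2.MORPH_CLOSE,np.ones((5,5)))
q=max(cv2.findContours(m,0,1)[0],key=cv2.contourArea); (x,y),r=cv2.minEnclosingCircle(q); print("knob px",x,y,r,cv2.boundingRect(q)); print(onz(C["kA"],x,y,.074),r*( np.array(C["kA"]["cam_to_world"])[2,3]-.074)/C["kA"]["f"])
# wheel: bright teeth ring
h=cv2.cvtColor(im,cv2.COLOR_BGR2HSV); w=((h[...,2]>110)&(h[...,1]<50)).astype(np.uint8); w[:88]=0;w[148:]=0;w[:,:285]=0;w[:,349:]=0
q=max(cv2.findContours(w,0,1)[0],key=cv2.contourArea);(x2,y2),r2=cv2.minEnclosingCircle(q);print("wheel",x2,y2,r2,onz(C["kA"],x2,y2,.034))
a=cv2.resize(im[20:170,265:375],None,fx=4,fy=4); b=cv2.resize(cv2.imread("pics/bA.png")[50:200,265:375],None,fx=4,fy=4,interpolation=cv2.INTER_CUBIC)
b=np.hstack([b,a])[:600,:800];cv2.imwrite("pics/kb.png",b)
E
```

```text
knob px 318.6895446777344 120.34295654296875 19.398189544677734 (301, 101, 38, 39)
[ 0.5712922  -0.04391633  0.074     ] 0.017766533999329034
wheel 319.5689697265625 119.04788970947266 28.77582359313965 [ 0.57184099 -0.04240297  0.034     ]
```

View pics/kb.png

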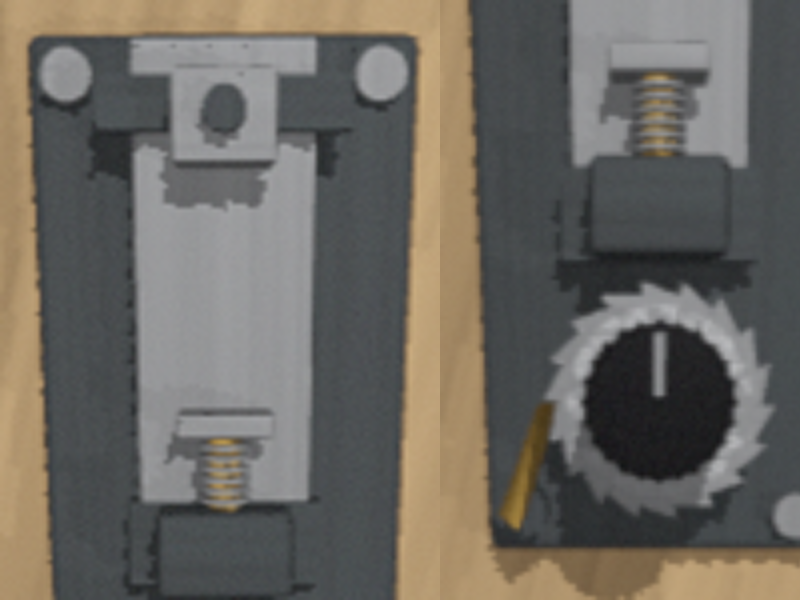

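```bash
cat >> h.py <<'E'
A=np.radians(105.4); EX=np.array([np.cos(A),np.sin(A)]); EY=np.array([-EX[1],EX[0]]); KN=np.array([.572,-.0433]); O=KN+.075*EX
def toh(p): d=np.array(p)[:2]-O; return np.array([d@EX,d@EY,p[2] if len(p)>2 else 0])
E
python3 - <<'E'
from h import *
import json
C=json.load(open("cams.json"))
c=C["bA"]
for n,u,v,z in(("pad front",225,410,.036),("pad rear",225,437,.036),("bed end",225,38,.022),("anvil front top",225,152,.038),("anvil front low",225,160,.022),("anvil front160",225,160,.038),("anvil back top",225,66,.038),("bed start",225,500,.022),("bedL",136,330,.022),("bedR",313,330,.022),("padL",178,425,.036),("padR",273,425,.036),("jaw front",225,510,.038)):
    print(n,(toh(onz(c,265+u/4-.4,50+v/4-.4,z))*1000).round(1))
print("disc in holder",toh([.5992,.2239,0]), O)
E
```

```text
pad front [ 6.7  0.2 36. ]
pad rear [ 0.2  0.2 36. ]
bed end [91.2 -0.2 22. ]
anvil front top [64.7  0.  38. ]
anvil front low [64.6 -0.1 22. ]
anvil front160 [63.  0. 38.]
anvil back top [82.5 -0.  38. ]
bed start [-18.    0.1  22. ]
bedL [25.1 22.2 22. ]
bedR [ 24.9 -21.9  22. ]
padL [ 3.2 11.6 36. ]
padR [  3.1 -11.5  36. ]
jaw front [-17.5   0.2  38. ]
disc in holder [ 0.17538317 -0.09717999  0.        ] [0.55208329 0.02900716]
```

All of the holder's known sizes come back within 1 mm (pad face 6.7, bed end 91.2, bed ±22, pad ±11.5, anvil 18–20 mm long). The anvil face is at about 63–65 mm, so I expect trapping near 6 teeth. I'll check heights across two views, then pick.

```bash
python3 - <<'E'
from h import *
import json
C=json.load(open("cams.json"))
print("bed corner R start",tri([ray(C["bA"],265+310/4-.4,50+500/4-.4),ray(C["kA"],265+308/4-.4,20+166/4-.4)]))
print("marker tip inner",tri([ray(C["hA"],280+176/3.33-.4,70+526/3.33-.4),ray(C["kA"],265+220/4-.4,20+395/4-.4)]))
rv=down(A-np.pi/2); d=[.5992,.2239]
arm.gripper_to(.65,30)
arm.reach([*d,.12],rv); arm.servo_line([*d,.014],vel=.12,until_force=8); print(arm.read_tcp_pos())
c,_,_=snap("wrist","g0")
arm.gripper_to(0.,30); print("w",arm.read_width())
arm.servo_line([*d,.10],vel=.15); arm.dwell(.2); print("w",arm.read_width(),arm.read_force(),arm.read_time_s())
snap("wrist","g1")
E
```

```text
bed corner R start (array([0.57821471, 0.01735809, 0.02141751]), [np.float64(7.684871687516891e-05), np.float64(7.684871687528347e-05)])
marker tip inner (array([ 0.57141236, -0.04216653,  0.0753522 ]), [np.float64(0.0002139389496825736), np.float64(0.0002139389496826022)])
[0.60016524 0.22407409 0.01491621]
w 0.3435147749816941
w 0.3408424095904469 [-0.05728997  0.40081332 -2.1720497 ] 9.6417
```

View pics/g1.png

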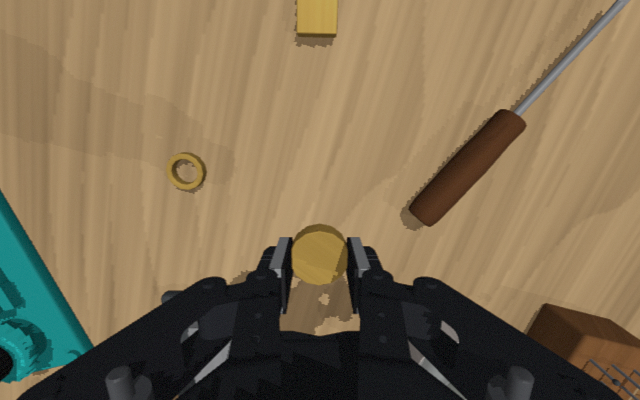

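Bed height reads 0.0214 and knob top 0.075, both as stated. The disc is held level between the pads at (320,254). I'll measure its offset in the tool, then place it.

```bash
python3 - <<'E'
from h import *
c=par("wrist"); im=cv2.imread("pics/g1.png")[:,:,::-1].copy(); m=brass(im); m[:215]=0;m[290:]=0;m[:,:280]=0;m[:,360:]=0
q=max(cv2.findContours(m,0,1)[0],key=cv2.contourArea); print(cv2.boundingRect(q),cv2.minEnclosingCircle(q))
print("tcp",arm.read_tcp_pos())
for px in((320,254),): 
  p=onz(c,*px,arm.read_tcp_pos()[2]-.002); e=p[:2]-arm.read_tcp_pos()[:2]; print("off ex,ey",e@EX,e@EY)
rv=down(A-np.pi/2)
off=float(e@EX); tgt=O+EX*(.026-np.clip(off,-.005,.005))
arm.reach([*tgt,.14],rv); arm.servo_line([*tgt,.07],vel=.15); arm.dwell(.1)
print(arm.read_tcp_pos(), arm.read_time_s()); snap("wrist","p0")
E
```

```text
(291, 224, 56, 61) ((318.8818664550781, 254.2074737548828), 30.319639205932617)
tcp [0.59828131 0.22357844 0.0986254 ]
off ex,ey 0.003270683733979308 0.00043650004386982415
[0.54744569 0.05143157 0.07109383] 11.175
```

View pics/p0.png

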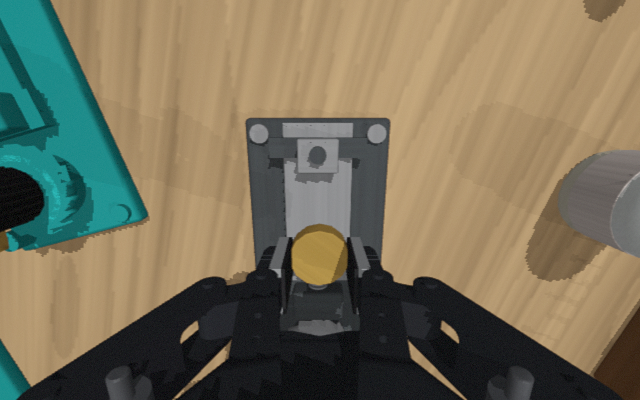

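```bash
python3 - <<'E'
from h import *
t=arm.read_tcp_pos(); t2=O+EX*.0228
print(arm.servo_line([*t2,.0365],vel=.05,until_force=4), arm.read_tcp_pos(),arm.read_force())
arm.gripper_to(.5); print(arm.read_width()); arm.dwell(.3)
arm.servo_line([*t2,.13],vel=.15)
p=O+EX*(.03-.07); arm.reach([*p,.18],down(A-np.pi/2)); arm.dwell(.3); c,im,_=snap("wrist","b1"); 
m=brass(im);m[:60]=0
q=[x for x in cv2.findContours(m,0,1)[0] if cv2.contourArea(x)>200]
for x in q:
    o,r=cv2.minEnclosingCircle(x); print(o,r,toh(onz(c,*o,.034)))
print(arm.read_time_s())
E
```

```text
True [0.54500979 0.05091109 0.03708326] [-0.61545332 -0.63196862  4.6396549 ]
0.496797475059453
13.9833
```

View pics/b1.png

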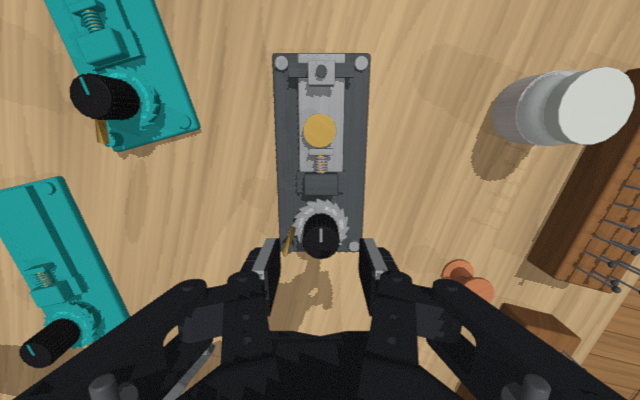

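```bash
python3 - <<'E'
from h import *
c=par("wrist"); print("disc",toh(onz(c,320,131,.034)))
arm.gripper_to(.75,25)
arm.reach([*KN,.16],down(A-np.pi/2)); q=np.array(arm.read_qpos()); r0=R.from_rotvec(arm.read_tool_rot())
print(q.round(3)); q[6]-=.3; arm.move_j(q); r1=R.from_rotvec(arm.read_tool_rot()); print("rot tool",(r0.inv()*r1).as_rotvec().round(3),"world",(r1*r0.inv()).as_rotvec().round(3),arm.read_tcp_pos())
q[6]=-2.35; arm.move_j(q); arm.dwell(.2); print(arm.read_tcp_pos(),arm.read_qpos().round(3),(R.from_rotvec(arm.read_tool_rot()).as_matrix()[:,2]).round(4))
ts=np.array([arm.read_torque() for _ in range(5)]); print(ts, arm.read_time_s())
E
```

```text
disc [0.02168575 0.0007996  0.034     ]
[-0.49   0.374  0.597  1.883 -0.251  0.962  0.485]
rot tool [-0.001  0.001  0.296] world [ 0.    -0.001 -0.296] [ 0.57154598 -0.04455399  0.15968134]
[ 0.57121705 -0.04565096  0.15926608] [-0.49   0.374  0.597  1.883 -0.251  0.962 -2.35 ] [-0.0018 -0.0013 -1.    ]
[[ 0.04233856 -0.02422709  0.03171332]
 [ 0.04233856 -0.02422709  0.03171332]
 [ 0.04233856 -0.02422709  0.03171332]
 [ 0.04233856 -0.02422709  0.03171332]
 [ 0.04233856 -0.02422709  0.03171332]] 17.3667
```

Decreasing j7 turns clockwise, so I have to start at the high end. I'll re-measure the disc first, because 21.7 looks off.

```bash
python3 - <<'E'
from h import *
q=np.array(arm.read_qpos()); q[6]=2.5; arm.move_j(q); arm.dwell(.2); print(arm.read_tcp_pos(),arm.read_time_s())
im=cv2.imread("pics/b1.png"); cv2.imwrite("pics/b1z.png",cv2.resize(im[45:255,260:380],None,fx=2.85*1.6,fy=2.85)if 0 else cv2.resize(im[45:195,260:380],None,fx=4,fy=4,interpolation=2))
h=cv2.cvtColor(im,cv2.COLOR_BGR2HSV); m=cv2.inRange(h,(15,130,120),(32,255,255)); k,l,s,c=cv2.connectedComponentsWithStats(m); i=l[131,320]; print(s[i],c[i])
E
```

```text
[ 0.57121616 -0.04563343  0.15925251] 21.575
[304 114  31  33 820] [318.95853659 130.12195122]
```

View pics/b1z.png

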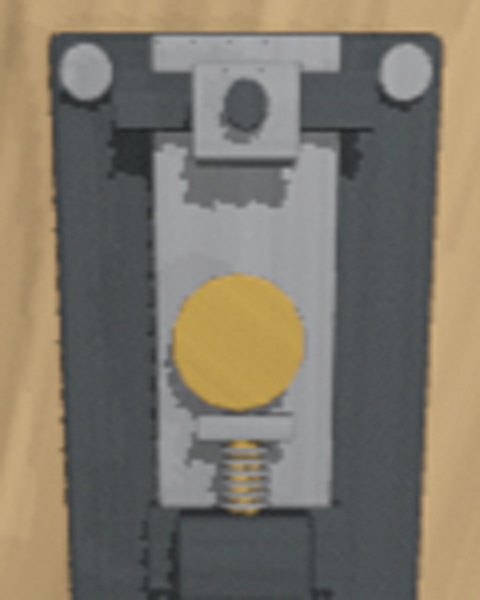

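The picture shows the disc at (319,130) flat on the bed, about 2 mm clear of the pad and about 28 mm from the anvil. It lies about 2–4 mm nearer the jaw than intended, but well inside 15–75 mm. Now I'll grip the knob.

```bash
python3 - <<'E'
from h import *
rv=arm.read_tool_rot()
def corr(z,v):
    arm.servo_line([*KN,z],vel=v,until_force=10)
corr(.10,.1); e=KN-arm.read_tcp_pos()[:2]; print("err",e)
t=KN+e; arm.servo_line([*t,.056],vel=.06,until_force=8); arm.dwell(.2)
print(arm.read_tcp_pos(),arm.read_force(),arm.read_torque())
arm.gripper_to(0.,25); arm.dwell(.2)
print("w",arm.read_width(),arm.read_tcp_pos(),arm.read_force().round(2),arm.read_torque().round(3),arm.read_qpos().round(3),arm.read_tau().round(3),arm.read_time_s())
E
```

```text
err [-0.00034663  0.00022417]
[ 0.57208975 -0.04308348  0.05647568] [-0.26059433 -0.18956624 -0.09034315] [-0.02731631 -0.01291685  0.03414955]
w 0.38798145356367775 [ 0.57232866 -0.04359775  0.05647874] [ 0.81 -1.9   2.78] [-0.277 -0.128 -0.029] [-0.425  0.527  0.522  1.931 -0.363  0.777  2.581] [-8.1700e-01 -3.7140e+01  5.8610e+00 -1.6591e+01 -2.4300e-01  3.4000e-01
 -6.0000e-03] 23.975
```

```bash
cat > turn.py <<'E'
from h import *
import json,sys
def step(th,q0,Q):
    q=np.array(Q); q[6]=q0-th; arm.move_j(q); arm.dwell(.12)
    T=[];F=[]
    for _ in range(4):
        T.append(np.r_[arm.read_torque()[2],arm.read_tau()[6]]); arm.dwell(.02)
    a=np.mean(T,0); print(f"th {th:.3f} ({th/.349:.2f}t) act {q0-arm.read_qpos()[6]:.3f} Tz {a[0]:+.3f} tau7 {a[1]:+.3f} F {arm.read_force().round(1)} t {arm.read_time_s():.1f}")
    return a
E
python3 - <<'E'
from turn import *
Q=np.array(arm.read_qpos()); json.dump(Q.tolist(),open("Q.json","w"))
for th in(.09,.18,.26,.30,.34,.38): step(th,Q[6],Q)
print(arm.read_width(),arm.read_tcp_pos())
E
```

```text
th 0.090 (0.26t) act 0.089 Tz +0.001 tau7 -0.005 F [ 0.  -1.   2.2] t 24.4
th 0.180 (0.52t) act 0.179 Tz +0.044 tau7 -0.006 F [-0.6 -0.4  2.7] t 24.8
th 0.260 (0.74t) act 0.259 Tz +0.014 tau7 -0.002 F [-0.8 -0.3  3. ] t 25.3
th 0.300 (0.86t) act 0.299 Tz +0.018 tau7 -0.006 F [ 0.2 -0.5  2.4] t 25.7
th 0.340 (0.97t) act 0.339 Tz +0.002 tau7 -0.004 F [ 0.1 -0.1  2.3] t 26.1
th 0.380 (1.09t) act 0.379 Tz +0.017 tau7 -0.011 F [-0.4 -0.1  3.1] t 26.6
0.3939503620303186 [ 0.57223941 -0.0434564   0.05644786]
```

```bash
python3 - <<'E'
from turn import *
Q=json.load(open("Q.json"))
for n in(1.5,2.09,2.5,3.09,3.5,4.09,4.5): 
    a=step(n*.349,Q[6],Q)
    if abs(a[1])>.08 or abs(a[0])>.12: print("LOAD");break
E
```

```text
th 0.523 (1.50t) act 0.522 Tz +0.007 tau7 -0.004 F [-0.8  0.4  3.1] t 27.0
th 0.729 (2.09t) act 0.727 Tz +0.007 tau7 +0.002 F [-1.   1.4  3. ] t 27.5
th 0.872 (2.50t) act 0.871 Tz +0.018 tau7 -0.005 F [-0.8  1.6  3. ] t 28.0
th 1.078 (3.09t) act 1.076 Tz +0.016 tau7 +0.002 F [-0.9  2.3  3.8] t 28.5
th 1.221 (3.50t) act 1.219 Tz +0.012 tau7 -0.006 F [-0.9  2.9  4.4] t 28.9
th 1.427 (4.09t) act 1.425 Tz +0.003 tau7 +0.002 F [-1.7  3.8  4. ] t 29.4
th 1.571 (4.50t) act 1.569 Tz +0.023 tau7 -0.005 F [-1.1  4.9  3. ] t 29.9
```

No load yet. I'll take a wrist image to check that the jaw follows without slip.

```bash
python3 - <<'E'
from turn import *
snap("scene","s1");snap("top","t1")
a=cv2.imread("pics/s1.png")[170:270,250:400];b=cv2.imread("pics/t1.png")[150:240,250:370]
cv2.imwrite("pics/st.png",np.hstack([cv2.resize(a,(450,300),interpolation=2),cv2.resize(b,(350,300),interpolation=2)]))
E
```

```text
(no output)
```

View pics/st.png

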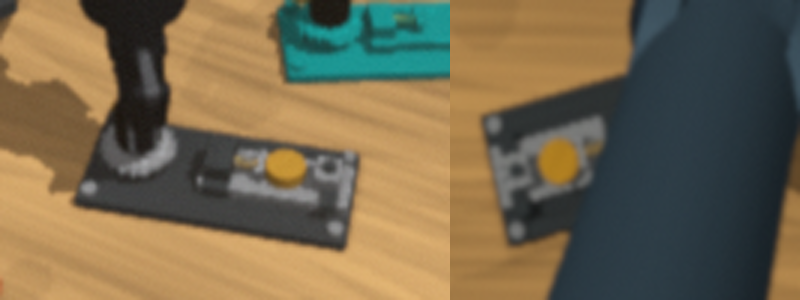

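The jaw has followed and pushed the disc, at (285,168) in the crop, close to the anvil at (330,170). I'll go on in third-of-a-tooth steps.

```bash
python3 - <<'E'
from turn import *
Q=json.load(open("Q.json"))
for n in(4.8,5.1,5.4,5.7,6.0,6.1): 
    a=step(n*.349,Q[6],Q)
    if abs(a[1])>.07 and abs(a[0])>.07: print("LOAD");break
print(arm.read_width())
E
```

```text
th 1.675 (4.80t) act 1.672 Tz +0.010 tau7 +0.014 F [-0.1  4.7  3.2] t 30.4
th 1.780 (5.10t) act 1.777 Tz -0.022 tau7 +0.008 F [-0.   5.5  3.4] t 30.8
th 1.885 (5.40t) act 1.881 Tz -0.002 tau7 +0.010 F [-0.4  4.4  2.9] t 31.3
th 1.989 (5.70t) act 1.986 Tz -0.048 tau7 +0.014 F [-0.7  5.   3.1] t 31.7
th 2.094 (6.00t) act 2.091 Tz -0.013 tau7 +0.008 F [-0.1  5.4  2.4] t 32.1
th 2.129 (6.10t) act 2.126 Tz +0.008 tau7 +0.007 F [-1.   4.8  1.8] t 32.6
0.38691303870725674
```

```bash
python3 - <<'E'
from turn import *
Q=json.load(open("Q.json"))
for n in(6.3,6.5,6.7,6.9,7.1): 
    a=step(n*.349,Q[6],Q)
    if abs(a[0])>.1: print("LOAD");break
print(arm.read_width())
snap("scene","s2");snap("top","t2")
a=cv2.imread("pics/s2.png")[190:260,300:380];b=cv2.imread("pics/t2.png")[150:240,250:330]
cv2.imwrite("pics/st2.png",np.hstack([cv2.resize(a,(440,385),interpolation=2),cv2.resize(b,(340,385),interpolation=2)]))
E
```

```text
th 2.199 (6.30t) act 2.195 Tz -0.027 tau7 +0.010 F [-0.1  3.8  2.9] t 33.0
th 2.268 (6.50t) act 2.265 Tz +0.014 tau7 -0.007 F [-0.1  4.3  2.4] t 33.4
th 2.338 (6.70t) act 2.335 Tz +0.005 tau7 -0.019 F [0.1 5.3 1.4] t 33.9
th 2.408 (6.90t) act 2.405 Tz +0.034 tau7 -0.032 F [-0.6  4.5  1.7] t 34.3
th 2.478 (7.10t) act 2.474 Tz +0.072 tau7 -0.055 F [-0.7  4.9  2.1] t 34.7
0.3882386130585466
```

View pics/st2.png

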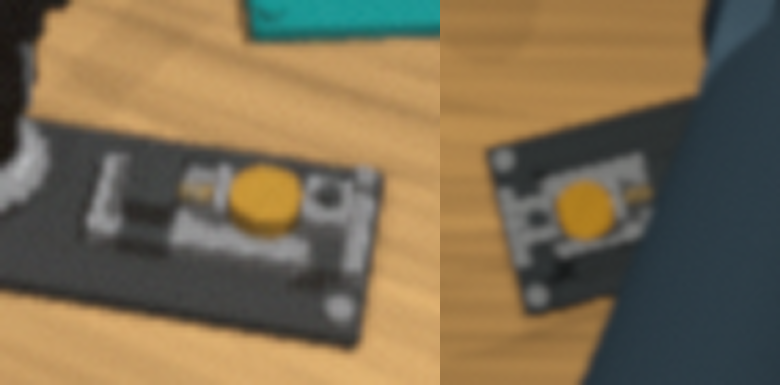

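The load on j7 grows steadily from about tooth 6.35 (+0.010, −0.007, −0.019, −0.032, −0.055, which matches 0.084 per tooth). Trapping at 6.35 teeth implies the anvil at 64.6 mm, agreeing with the camera's 64.7. The first click after that is 7 and the second is 8. I'll turn to just past 8.

```bash
python3 - <<'E'
from turn import *
Q=json.load(open("Q.json"))
for n in(7.3,7.5,7.7,7.9,8.05,8.12,8.17): 
    a=step(n*.349,Q[6],Q)
    if abs(a[1])>.2: print("TOO MUCH");break
print(arm.read_width())
E
```

```text
th 2.548 (7.30t) act 2.544 Tz +0.060 tau7 -0.066 F [0.3 4.7 1.9] t 35.3
th 2.617 (7.50t) act 2.614 Tz +0.088 tau7 -0.082 F [0.4 5.1 2.4] t 35.7
th 2.687 (7.70t) act 2.683 Tz +0.096 tau7 -0.095 F [0.9 4.2 2.8] t 36.1
th 2.757 (7.90t) act 2.753 Tz +0.105 tau7 -0.108 F [0.5 5.4 2. ] t 36.6
th 2.809 (8.05t) act 2.805 Tz +0.146 tau7 -0.127 F [0.7 4.5 2.1] t 37.0
th 2.834 (8.12t) act 2.830 Tz +0.125 tau7 -0.133 F [0.  4.5 1.7] t 37.4
th 2.851 (8.17t) act 2.847 Tz +0.140 tau7 -0.134 F [1.  3.9 1.9] t 37.9
0.3869588230785182
```

Load 0.14 N m, or about 1.7 teeth past the trap, which agrees. I'll ease back slightly to see whether the pawl takes the load, then release.

```bash
python3 - <<'E'
from turn import *
Q=json.load(open("Q.json"))
for n in(8.08,8.02,7.99): a=step(n*.349,Q[6],Q)
arm.servo_line  # no-op
arm.gripper_to(.75); arm.dwell(.2); t=arm.read_tcp_pos()
arm.servo_line([t[0],t[1],.16],vel=.12); arm.dwell(.2); print(arm.read_force(),arm.read_time_s())
p=O+EX*(.04-.07); arm.reach([*p,.18],down(A-np.pi/2)); arm.dwell(.3)
print(arm.read_tcp_pos()); snap("wrist","f1"); im=cv2.imread("pics/f1.png"); cv2.imwrite("pics/f1z.png",cv2.resize(im[50:260,250:390],(400,600),interpolation=2)); print(arm.read_time_s())
E
```

```text
th 2.820 (8.08t) act 2.816 Tz +0.172 tau7 -0.150 F [0.3 4.9 1.8] t 38.3
th 2.799 (8.02t) act 2.795 Tz +0.106 tau7 -0.145 F [0.4 5.3 1.7] t 38.7
th 2.789 (7.99t) act 2.784 Tz +0.104 tau7 -0.143 F [1.2 4.8 1.4] t 39.2
[ 0.77956315 -0.35171704  0.10463545] 40.9917
[ 5.59925708e-01 -5.41358318e-04  1.79670744e-01]
41.9833
```

View pics/f1z.png

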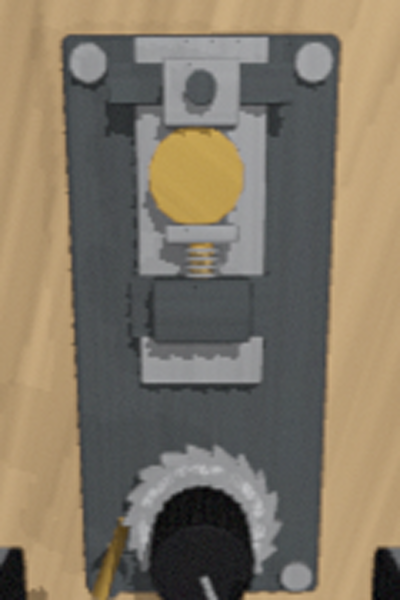

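The disc is against the anvil at (196,175) in the crop and the pad's spring is compressed. The marker angle looks like about 160°, i.e. 8 teeth. Easing back did not unload the knob, though, so I'll check from straight above.

```bash
python3 - <<'E'
from h import *
c=par("wrist"); s=400/140
for n,u,v,z in(("pad front",202,226,.036),("pad rear",202,242,.036),("jaw front",202,279,.038),("anvil top front",202,120,.038),("bed start ",202,383,.022),("disc",196,175,.034)):
    print(n,(toh(onz(c,250+u/s-.4,50+v/s-.4,z))*1000).round(1))
p=KN-EX*.0704; arm.reach([*p,.20],down(A-np.pi/2)); arm.dwell(.3); c,im,_=snap("wrist","f2")
k=cv2.resize(im[85:155,285:355],(560,560),interpolation=2)[...,::-1]; cv2.imwrite("pics/f2z.png",k)
g=im.max(2).astype(int); m=np.zeros_like(g,np.uint8); yy,xx=np.mgrid[:400,:640]; m[(g>85)&((xx-320)**2+(yy-120)**2<14.5**2)]=1
pts=np.argwhere(m)[:,::-1]; w=np.array([toh(onz(c,*q,.074)) for q in pts]); cc=w.mean(0)-np.array([-.075,0,0]); print(len(pts),cc,"cw angle deg",np.degrees(np.arctan2(-cc[1],cc[0]))%360, arm.read_time_s())
E
```

```text
pad front [32.  -0.1 36. ]
pad rear [26.8 -0.1 36. ]
jaw front [14.9 -0.  38. ]
anvil top front [64.5 -0.1 38. ]
bed start  [-24.1  -0.   22. ]
disc [48.1  1.9 34. ]
32 [-0.00579886 -0.00192838  0.074     ] cw angle deg 161.6057485977133 42.875
```

View pics/f2z.png

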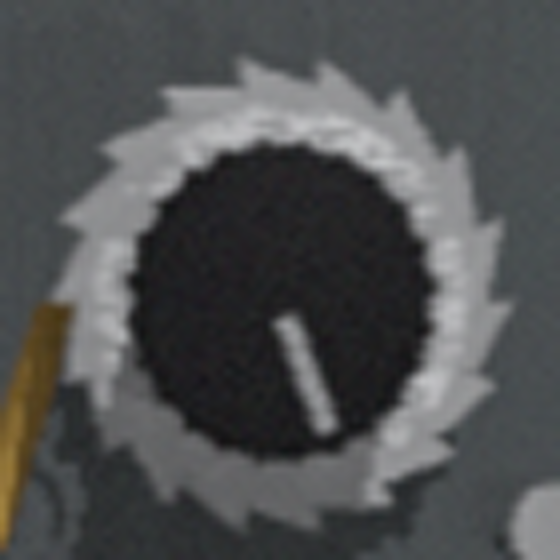

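The marker is at 161.6° (8 teeth = 160°) and the pawl is seated. The pad is compressed about 6 mm, or about 10 N, and the robot is clear. I'm handing in.

```bash
python3 -c "
from h import *
print(arm.read_force(),arm.read_time_s()); arm.sign_off()"
```

```text
[ 0.45823372 -0.21173196  1.0909602 ] 42.875
the job is handed in; nothing more can be done
```

I laid the round brass blank on the bed, clamped it by turning the knob 8 clicks, let go, and handed the job in at 42.9 s. No verdict was reported.

**What I felt:** load on the knob began to grow at about 6.35 teeth. That puts the anvil face at 64.6 mm, which matches the camera's 64.7 mm. I stopped just past the second click after that, click 8, with about 0.14 N m on the knob.

**Last checks, after letting go:**
- **Knob:** the marker stood at 161.6° (8 teeth is 160°), with the pawl against the wheel.
- **Blank:** in the last picture it lay against the anvil, about 2 mm off the middle across, inside the allowed 10 mm.
- **Clamping:** the pad was pushed back about 6 mm, which is about 10 N.
- **Robot:** the arm stood clear of everything.

**What disagreed:**
- **Placing:** in the picture the blank measured at x ≈ 22–24 mm, against a target of 26 mm. It was still about 2 mm clear of the pad and inside the allowed range.
- **Easing back:** turning the knob back slightly before letting go did not clearly unload it, so that test of the pawl told me nothing. The marker angle and spring compression afterwards showed it was holding.
- **Bystanders:** I did not measure the other loose things again at the end. I saw no unexpected contact.

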